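# Lock a coupling in the two-stage fixture

### The job

With the fingertips, push the coupling that stands in the fixture's guide channel along the channel until it is fully home in the V-stop at the far end. Then push the lever by its upright post, past the first click half way, right round to its second stop, so that its tail shuts behind the coupling. Only push: do not lift or tip the coupling, and leave the spare coupling, the adapter box and the tape roll where they are.

Things in the scene. Friction and masses are not known exactly. Their poses are not given: they have to be found in the camera images.
- fixture: grey base plate 200 (x) x 192 (y) x 10 mm, fixed to the bench; it carries the guide channel, the V-stop and the lever. Origin on the bench surface near its middle (it spans x -112 to +88, y -92 to +100 mm). x runs along the channel from its open mouth (robot side) to the V-stop, y to the left, z up
- v_home (a point): point on the base plate's top (10 mm above the bench) where the coupling's axis stands when home against both V blocks: fixture x +45, y -55 mm, axes as the fixture's. The channel runs straight to it along x: rails 12 mm high (tops 22 mm above the bench), 35.4 mm apart, run from 130 mm short of it up to it, behind a flared mouth; V blocks' tops 40 mm above the bench
- coupling: chrome coupling like a small castle-topped turned post, 33 mm across, 46 mm high, about 60 g, standing loose and upright on the base plate in the guide channel, 75 to 105 mm short of home; origin at the centre of its underside
- lever_pivot (a point): on the lever's vertical pivot axis, top of the hub, 48 mm above the bench: fixture x +20, y 0 mm. A dark detent housing beside it (towards the robot) is as high. The hub carries the flat handle arm and the tail, both tops 38 mm above the bench; the tail (68 mm long) stands left of the channel when open and lies square across it at the second stop, about 3 mm behind a home coupling
- gate_lever (a joint): lever angle, rad: 0 = open, 0.6 = first detent (half way), 1.2 = second stop (hard end stop); grows counter-clockwise seen from above; starts within 0.04 of open. The handle arm points 0.70 + this angle from the fixture's x axis towards its y axis. At the post, leaving open and leaving the first detent each take about 6 N; it is drawn on into each detent and stays there
- lever_post (a point): point on the axis of the lever's upright black round post, 62 mm above the bench: post 18 mm in diameter, from 38 to 88 mm above the bench, 85 mm from the lever's pivot; moves with the lever
- spare_coupling: a second coupling of the same kind (33 x 46 mm) standing on the bench left of the fixture, not in the channel; stays there. Origin at the centre of its underside
- adapter_box: black adapter box 64 x 44 x 26 mm with a short stub, lying on the bench right of the fixture; stays there. Origin at the centre of its underside
- tape: tan roll of tape, 80 mm across, 20 mm high, lying on the bench left of the fixture, farther off than the spare coupling; stays there. Origin at the centre of its underside

How it is judged:
By the outcome, as a careful person would: the job done as asked, in the order asked, and still so for the second after the job is handed in, with the robot touching nothing.
It also fails if it takes over 51 s, if anything falls off the work surface, if the arm or the gripper's body presses on something with over 40 N, if the wrist force passes 120 N, or if a joint passes its speed limit or range.

### The arm

A 6-joint arm with a two-finger parallel gripper is mounted at the origin on a cart in front of the work surface, level with it; the furniture and walls round the work are solid. World frame = base frame: x ahead of the robot, y to its left, z up, the work surface at z = 0. Lengths are in m, angles in rad, forces in N, time in s.
With the tool pointing down it reaches from about 0.25 to 0.775 m from the base axis. Payload 4 kg.
Tool frame: the origin (TCP) lies at the very end of the fingers, on their centre line; the grasp point (between the pads) lies 19 mm behind it; x points along the fingers, z is the direction in which the jaws open and shut, and the axes are right-handed (so a half turn about x gives the same grasp; the last joint's range is limited). The gripper opens to 85 mm and grips with 20 to 120 N. Pads are 22 mm wide; open, the fingers measure 114 mm over their backs; the gripper's body (76 mm by 85 mm) begins 54 mm behind the grasp point. The pads swing forward as they close: fully open they stand 13 mm farther back than shut.
Start: joints at [1.118, 0.087, 1.371, -0, 1.684, -0.103], TCP at [0.188, 0.517, 0.231] pointing down, gripper open.
Joint ranges: [-3.1, 3.1], [-0.76, 2.03], [0.27, 2.55], [-1.08, 4.22], [0.17, 2.65], [-2.57, 2.57]. Speed limits (rad/s): [2.79, 2.79, 3.14, 3.14, 3.14, 3.14].

### API

Orientations are given as a rotation vector (axis times angle).
In Python, from cell import env, solve_ik, readout, viewer, ticket gives the robot as it stands. Calls block until the motion is done:
- env.move_pose(position, orientation): joint-space move of the TCP to a pose.
- env.move_linear(position, attitude=None, v=0.15): straight line of the TCP; attitude=None keeps the orientation; v is the mean speed in m/s.
- env.movej(angles): joint-space move.
- env.command_gripper(opening): finger opening in m; the grip force is fixed at half the most; returns when the fingers have stopped.
- env.hold(seconds).
- solve_ik(position, orientation): joint angles nearest the present ones, or None.
- readout.sense(): the state.
- viewer.camera(name): name is "scene" or "top" or "wrist"; returns (picture, depth): 480x640x3 uint8, blue, green, red; 480x640 float32, m along the optical axis (not along the pixel's ray), 0 where there is no reading.
- viewer.camera_model(name): a dict with "mtx" (3x3 intrinsics, pixels), "xyz" and "rotation" of the camera in the world; the wrist camera has in their place "hand_eye" (4x4, takes a point from camera to tool coordinates, whose origin is the TCP and whose axes are the tool frame's). Camera axes: x right, y down, z forward; pixel columns grow to the right and rows downward; lengths in m; the calibration is good to about 2 mm. A picture is of the moment at which its call begins: read the wrist's pose just before it. camera_model takes no time and is no camera call.
A pose or a line that the arm cannot do raises env.IKError and nothing moves.
- ticket.close_job(): hands the job in, once; it reports no verdict.
The state is a dict: "time_s": time; "q": joint angles; "qvel": joint speeds; "tau": joint torques, N m; "position": TCP position; "ee_rot": TCP orientation; "contact_force": force on the tool from outside, world axes, zero at the start; "torque": the same for the moment, N m; "gripper_width": finger opening in m.
Only numpy, scipy, OpenCV 4.12 (cv2) and the standard library are available. Lean on these libraries where they do the work, as an engineer would, in place of code of your own. Each camera call takes 0.05 s, during which the arm holds its last target.

## Working session

There is one attempt and no reset: what is moved stays moved. The work goes in short steps, each a Python script; the robot and the scene stay as the last script left them, time stands still between calls to the robot, and variables do not carry over. Pictures are saved under pics/ and viewed, and the job is handed in when it is done.

```bash
ls; mkdir -p pics; python3 - <<'E'
from cell import env, solve_ik, readout, viewer, ticket
import cv2,numpy as np
s=readout.sense();print({k:np.round(v,3) for k,v in s.items()})
for n in("scene","top"):
    p,d=viewer.camera(n);cv2.imwrite(f"pics/{n}0.png",p);np.save(f"pics/{n}0.npy",d);print(n,viewer.camera_model(n))
print(viewer.camera_model("wrist"))
E
```

```text
pics
{'time_s': np.float64(0.0), 'q': array([ 1.118,  0.088,  1.372,  0.   ,  1.684, -0.103]), 'qvel': array([ 0.001,  0.   , -0.002, -0.001,  0.   , -0.   ]), 'tau': array([-0.0000e+00, -3.5187e+01, -3.1327e+01, -0.0000e+00,  1.1000e-02,
        0.0000e+00]), 'position': array([0.188, 0.516, 0.23 ]), 'ee_rot': array([-0.949,  1.357,  0.947]), 'contact_force': array([-0.236,  0.755,  0.373]), 'torque': array([ 0.045, -0.028, -0.002]), 'gripper_width': np.float64(0.085)}
scene {'mtx': array([[583.80410154,   0.        , 315.64539672],
       [  0.        , 583.80410154, 236.73211683],
       [  0.        ,   0.        ,   1.        ]]), 'xyz': array([ 0.0373988 , -0.32379747,  0.58946791]), 'rotation': array([-2.04103996,  0.9116524 , -0.45238736])}
top {'mtx': array([[605.60535565,   0.        , 314.84692612],
       [  0.        , 605.60535565, 242.28221467],
       [  0.        ,   0.        ,   1.        ]]), 'xyz': array([0.36091545, 0.13342132, 0.98302401]), 'rotation': array([-2.15513571,  2.03691358, -0.22767691])}
{'mtx': array([[393.07681494,   0.        , 328.0829513 ],
       [  0.        , 393.07681494, 238.7355914 ],
       [  0.        ,   0.        ,   1.        ]]), 'hand_eye': array([[-1.08558015e-03, -2.80529304e-01,  9.59844847e-01,
        -1.42468606e-01],
       [ 5.55772028e-04, -9.59845434e-01, -2.80528847e-01,
         7.12117211e-02],
       [ 9.99999256e-01,  2.28918368e-04,  1.19789949e-03,
         1.27566268e-03],
       [ 0.00000000e+00,  0.00000000e+00,  0.00000000e+00,
         1.00000000e+00]])}
```

View pics/top0.png

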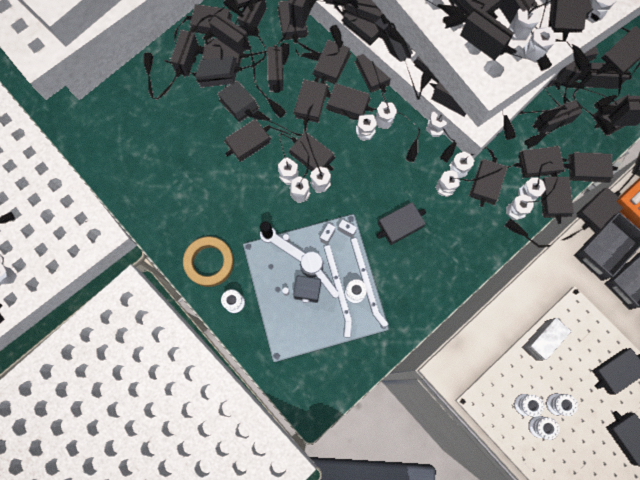

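View pics/scene0.png

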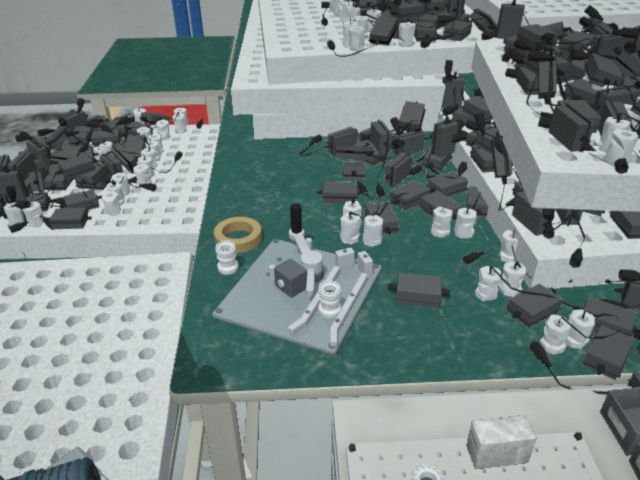

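The top view shows the fixture at about (315,288), with the channel on its right. The coupling is near (356,291), the lever hub at (311,263) and the post at (266,230). I'll enlarge it to read off exact pixels.

```bash
python3 - <<'E'
import cv2
p=cv2.imread("pics/top0.png")
c=cv2.resize(p[205:371,230:400],None,fx=4.5,fy=3.6*1.25/1.25,interpolation=cv2.INTER_CUBIC) if 0 else cv2.resize(p[205:370,225:400],None,fx=3.6,fy=3.6,interpolation=cv2.INTER_CUBIC)
for i in range(0,175,25): cv2.putText(c,str(225+i),(int(i*3.6),10),0,.35,(0,0,255));cv2.line(c,(int(i*3.6),0),(int(i*3.6),594),(0,0,255) ,1) if 0 else None
for i in range(0,165,25): cv2.putText(c,str(205+i),(0,int(i*3.6)+10),0,.35,(0,0,255))
cv2.imwrite("pics/topcrop.png",c)
E
```

```text
(no output)
```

View pics/topcrop.png

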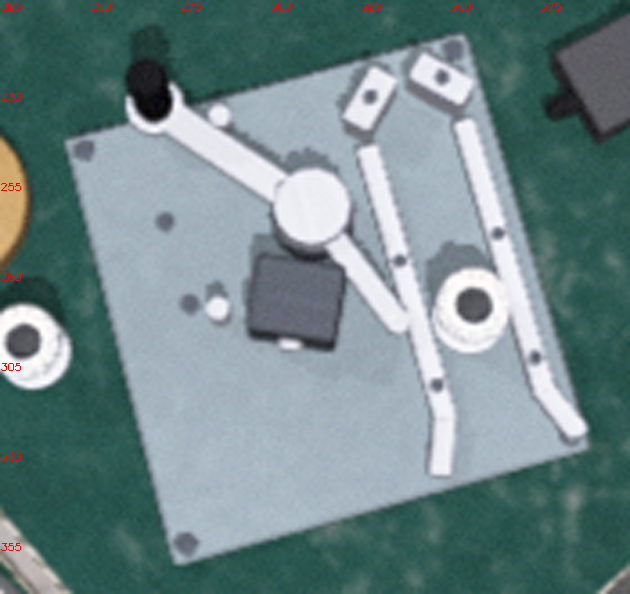

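```bash
cat > h.py <<'E'
import numpy as np,cv2
from scipy.spatial.transform import Rotation as R
from cell import env, solve_ik, readout, viewer, ticket
M=viewer.camera_model("top")
def ray(px,z,m=M):
    d=R.from_rotvec(m["rotation"]).as_matrix()@np.linalg.inv(m["mtx"])@np.array([px[0],px[1],1.])
    return m["xyz"]+d*(z-m["xyz"][2])/d[2]
def crop(c): return np.array(c)/3.6+[225,205]
def fit(A,B): # A fixture->B world 2d
    a=A-A.mean(0);b=B-B.mean(0)
    th=np.arctan2((a[:,0]*b[:,1]-a[:,1]*b[:,0]).sum(),(a*b).sum())
    c,s=np.cos(th),np.sin(th);Q=np.array([[c,-s],[s,c]])
    return th,B.mean(0)-Q@A.mean(0),Q
E
python3 - <<'E'
from h import *
pts=[((66,142),.01,(88,100)),((465,35),.01,(88,-92)),((588,448),.01,(-112,-92)),((177,565),.01,(-112,100)),((312,205),.048,(20,0))]
W=np.array([ray(crop(p),z)[:2] for p,z,_ in pts]);F=np.array([f for *_,f in pts])/1e3
th,t,Q=fit(F,W);print(th,t);print((W-(F@Q.T+t))*1e3)
inv=lambda p:np.round(Q.T@(np.array(p)[:2]-t)*1e3,1)
print("coupling",inv(ray(crop((474,307)),.056)), "dist", 0)
po=ray(crop((147,80)),.088);f=inv(po);print("post",f,np.hypot(*(f-[20,0])),np.arctan2(f[1],f[0]-20)-.7)
for n,x,y in [("home",45,-55),("piv",20,0),("mouth",-85,-55)]: print(n,Q@np.array([x,y])/1e3+t)
print("spare",inv(ray(crop((25,343)),.046)),"box",inv(ray(np.array([402,222]),.026)),"tape",inv(ray((208,261),.02)))
d=np.load("pics/top0.npy")
m=M
for n,px in [("hub",crop((312,205))),("coup",crop((460,330))),("plate",crop((250,430))),("bench",(250,380)),("post",crop((147,80)))]:
    u,v=np.round(px).astype(int);dd=d[v,u];pc=np.linalg.inv(m["mtx"])@[u,v,1]*dd
    print(n,R.from_rotvec(m["rotation"]).as_matrix()@pc+m["xyz"])
E
```

```text
0.327873050694072 [0.52462784 0.14587191]
[[-1.05080997 -1.33850558]
 [-1.9318816   0.21395792]
 [ 0.79429367  2.2004639 ]
 [ 1.53846822 -1.35853863]
 [ 0.64992969  0.28262239]]
coupling [-42.4 -54.6] dist 0
post [83.8 54.8] 84.10398325882073 0.009657997322595313
home [0.58494232 0.10829315]
piv [0.54356243 0.15231252]
mouth [0.46186749 0.06642924]
spare [ -4.1 135.5] box [  49.4 -160.8] tape [ 72.7 160.4]
hub [0.54463102 0.15211518 0.0455601 ]
coup [0.49138966 0.08574003 0.05578596]
plate [0.44916494 0.17573194 0.00980216]
bench [ 0.35583632  0.32202446 -0.75599753]
post [0.58684499 0.22457088 0.08742813]
```

```bash
cat >> h.py <<'E'
TH=0.3279;T0=np.array([.52463,.14587]);Q=np.array([[np.cos(TH),-np.sin(TH)],[np.sin(TH),np.cos(TH)]])
def W(x,y,z): return np.r_[Q@np.array([x,y])/1e3+T0,z/1e3]
def inv(p): return np.r_[Q.T@(np.array(p)[:2]-T0)*1e3,p[2]*1e3]
def att(a): # jaw direction at fixture angle a, tool down
    z=np.array([np.cos(a+TH),np.sin(a+TH),0]);x=np.array([0,0,-1.]);y=np.cross(z,x)
    return R.from_matrix(np.c_[x,y,z]).as_rotvec()
def st(m=""):
    s=readout.sense();f=s["contact_force"];print(m,"t%.2f"%s["time_s"],"fix",np.round(inv(s["position"]),1),"F",np.round(np.r_[Q.T@f[:2],f[2]],1));return s
E
python3 - <<'E'
from h import *
for a in (0,np.pi,np.pi/2,-np.pi/2): print("push",a,[np.round(solve_ik(W(x,-55,z),att(a)),2) if solve_ik(W(x,-55,z),att(a)) is not None else None for x,z in((-90,120),(-90,20),(14,20))])
for k in range(2):
  for off in (0,np.pi/2):
    for la in (0,.6,1.25):
      g=.7+la;c=np.array([20+85*np.cos(g)+20*np.sin(g),85*np.sin(g)-20*np.cos(g)])
      q=solve_ik(W(*c,52),att(g+off+k*np.pi));print(k,off,la,None if q is None else np.round(q,2))
E
```

```text
push 0 [array([ 0.02, -0.06,  1.74, -0.  ,  1.46, -0.31]), array([ 0.02,  0.04,  1.86, -0.  ,  1.24, -0.31]), array([ 0.07,  0.25,  1.61, -0.  ,  1.27, -0.25])]
push 3.141592653589793 [None, None, None]
push 1.5707963267948966 [array([ 0.02, -0.06,  1.74,  0.  ,  1.46, -1.88]), array([ 0.02,  0.04,  1.86,  0.  ,  1.24, -1.88]), array([ 0.07,  0.25,  1.61,  0.  ,  1.27, -1.82])]
push -1.5707963267948966 [array([ 0.02, -0.06,  1.74,  0.  ,  1.46,  1.26]), array([0.02, 0.04, 1.86, 0.  , 1.24, 1.26]), array([0.07, 0.25, 1.61, 0.  , 1.27, 1.32])]
0 0 0 [ 0.25  0.38  1.38  0.    1.38 -0.77]
0 0 0.6 [ 0.31  0.31  1.47  0.    1.36 -1.32]
0 0 1.25 [ 0.33  0.2   1.61  0.    1.33 -1.95]
0 1.5707963267948966 0 [ 0.25  0.38  1.38 -0.    1.38 -2.35]
0 1.5707963267948966 0.6 None
0 1.5707963267948966 1.25 None
1 0 0 [ 0.25  0.38  1.38 -0.    1.38  2.37]
1 0 0.6 [ 0.31  0.31  1.47 -0.    1.36  1.82]
1 0 1.25 [ 0.33  0.2   1.61 -0.    1.33  1.19]
1 1.5707963267948966 0 [0.25 0.38 1.38 0.   1.38 0.8 ]
1 1.5707963267948966 0.6 [ 0.31  0.31  1.47 -0.    1.36  0.25]
1 1.5707963267948966 1.25 [ 0.33  0.2   1.61  0.    1.33 -0.38]
```

```bash
python3 - <<'E'
from h import *
env.command_gripper(0.0)
env.move_pose(W(-95,-55,120),att(0));st("above")
s=readout.sense();p,d=viewer.camera("wrist");cv2.imwrite("pics/w1.png",p);np.save("pics/w1.npy",d);np.save("pics/w1pose.npy",np.r_[s["position"],s["ee_rot"]]);print(s["gripper_width"])
E
```

```text
above t2.81 fix [-94.6 -54.4 120.3] F [ 0.8 -0.2  0.6]
-6.581861340589853e-05
```

View pics/w1.png

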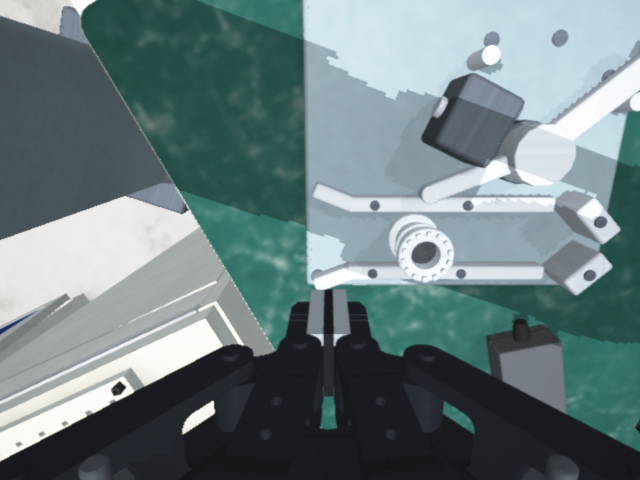

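```bash
python3 - <<'E'
from h import *
d=np.load("pics/w1.npy");P=np.load("pics/w1pose.npy");m=viewer.camera_model("wrist");H=m["hand_eye"];Ki=np.linalg.inv(m["mtx"])
u,v=np.meshgrid(np.arange(640),np.arange(480));pc=np.stack([u,v,np.ones_like(u)],-1)@Ki.T*d[...,None]
tl=pc@H[:3,:3].T+H[:3,3]
# gripper profile in tool frame: for bins of x (along fingers) extents of z
ok=(d>0)&(abs(tl[...,1])<.03)&(abs(tl[...,2])<.06)&(tl[...,0]<.01)&(tl[...,0]>-.11)
for b in np.arange(-.085,.01,.005):
    s=ok&(tl[...,0]>=b)&(tl[...,0]<b+.005)
    if s.sum()>5: print("x%.0f"%(b*1e3),s.sum(),"z",np.round(np.percentile(tl[s][:,2],[1,99])*1e3,1),"ymax",round(np.percentile(tl[s][:,1],95)*1e3,1))
RW=R.from_rotvec(P[3:]).as_matrix()
c=P[:3]
def wray(px,z):
    o=RW@H[:3,3]+c;dd=RW@H[:3,:3]@Ki@np.array([px[0],px[1],1.]);return o+dd*(z-o[2])/dd[2]
for n,px,z in [("Lrail",(420,204),.022),("Rrail",(420,272),.022),("coup",(426,252),.056),("hub",(543,153),.048)]: print(n,np.round(inv(wray(px,z)),1))
p=cv2.imread("pics/w1.png");cv2.imwrite("pics/w1c.png",cv2.resize(p[160:400,220:520],None,fx=2.5,fy=2.5))
E
```

```text
x-85 9287 z [-57.   58.1] ymax 18.3
x-80 9024 z [-53.3  55.8] ymax 18.3
x-75 8465 z [-49.1  51.5] ymax 18.2
x-70 5380 z [-45.5  48.1] ymax 18.2
x-65 3703 z [-42.2  44.3] ymax 13.6
x-60 6456 z [-37.   39.4] ymax 13.4
x-55 3813 z [-34.3  36.7] ymax 14.2
x-50 2681 z [-30.1  32.5] ymax 14.4
x-45 954 z [-23.9  26.7] ymax 14.6
x-40 998 z [-8.6 11.1] ymax 12.8
x-35 369 z [-11.8  14.5] ymax 12.5
x-30 606 z [-12.1  14.5] ymax 12.4
x-25 525 z [-12.1  14.5] ymax 12.4
x-20 481 z [-12.   14.6] ymax 12.4
x-15 450 z [-12.   14.5] ymax 12.4
x-10 330 z [-10.9  13.4] ymax 12.4
x-5 48 z [-4.9  8.2] ymax 12.1
Lrail [-36.3 -29.7  22. ]
Rrail [-33.2 -74.9  22. ]
coup [-39.3 -49.9  56. ]
hub [21.5  3.3 48. ]
```

View pics/w1c.png

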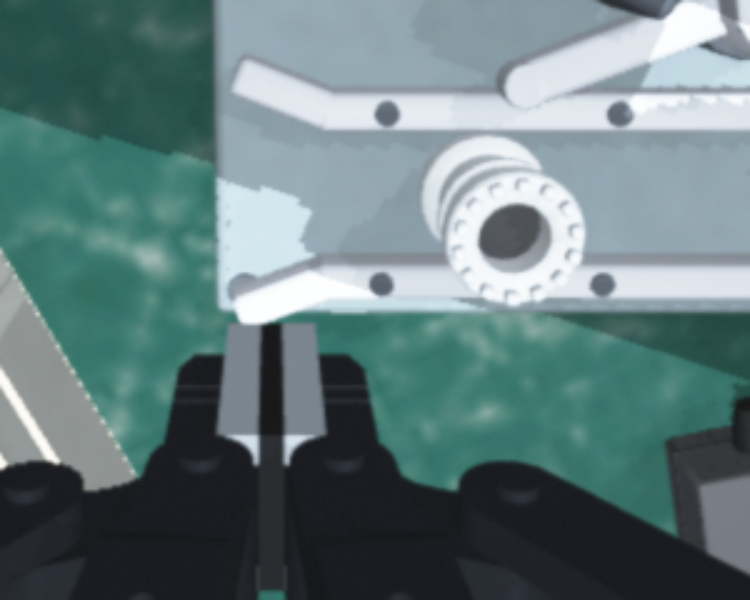

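```bash
cat >> h.py <<'E'
T0=T0+Q@np.array([.0007,.0016])
E
python3 - <<'E'
from h import *
env.move_pose(W(-90,-55,110),att(-np.pi/2));st("above")
env.move_linear(W(-90,-55,25),v=.1);st("down")
env.move_linear(W(-60,-55,25),v=.05);st("near")
for x in (-40,-20,0,8):
    env.move_linear(W(x,-55,25),v=.05);st()
s=readout.sense();p,d=viewer.camera("wrist");cv2.imwrite("pics/w2.png",p)
p,d=viewer.camera("scene");cv2.imwrite("pics/s2.png",cv2.resize(p[220:370,200:400],None,fx=4,fy=4))
E
```

```text
above t4.27 fix [-89.9 -54.8 110.1] F [-0.   0.8  0.1]
down t5.27 fix [-89.3 -55.2  25.7] F [ 0.3 -0.6  0.1]
near t6.02 fix [-60.  -54.9  24.8] F [ 0.1 -0.1 -0.4]
 t6.57 fix [-39.5 -55.2  25. ] F [-0.6 -0.1 -0.4]
 t7.12 fix [-19.7 -55.   24.9] F [-0.8 -0.1  0.2]
 t7.67 fix [  0.3 -55.   24.9] F [ 0.3 -0.5  0.3]
 t7.97 fix [  8.4 -55.1  25. ] F [ 0.1  0.1 -0.8]
```

View pics/w2.png

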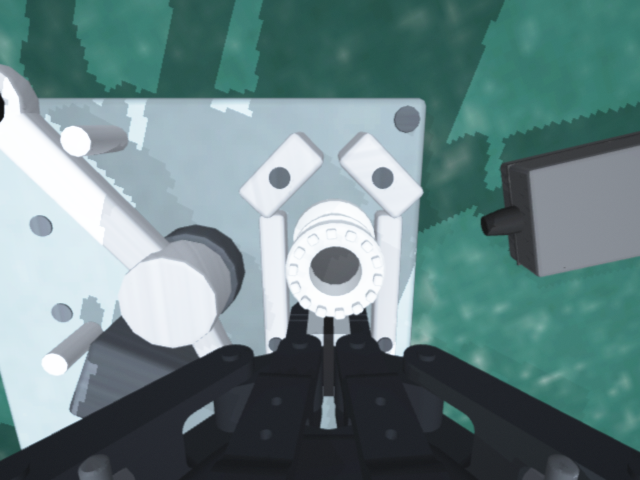

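View pics/s2.png

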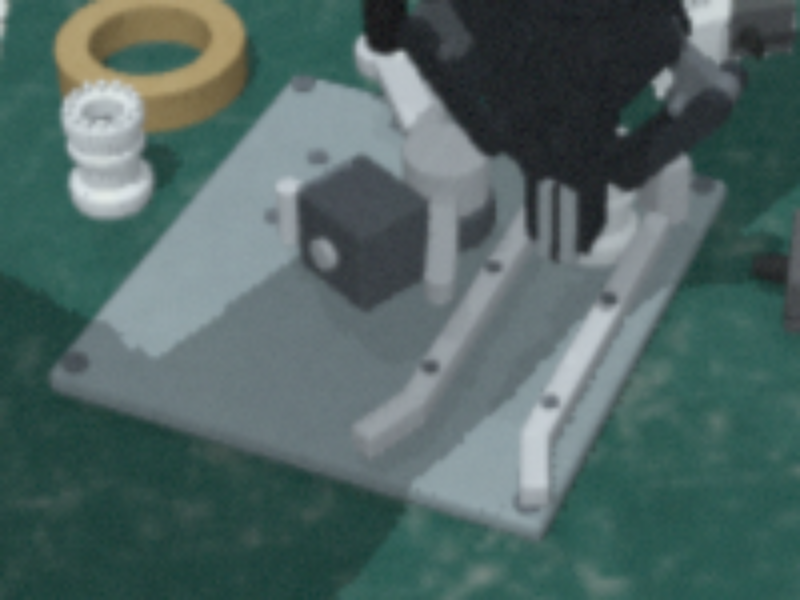

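The wrist view shows the coupling upright at about (335,268). It is still a little short of the V blocks, which are at (280,177) and (382,177), and it is centred between the rails. I'll push on slowly until the force rises.

```bash
python3 - <<'E'
from h import *
x=8
while x<26:
    x+=1; env.move_linear(W(x,-55,25),v=.03)
    s=st()
    fx=(Q.T@s["contact_force"][:2])[0]
    if fx<-8: break
env.hold(.2);st("end")
p,d=viewer.camera("wrist");cv2.imwrite("pics/w3.png",p)
E
```

```text
t8.32 fix [  8.9 -55.   25. ] F [ 0.   0.3 -0.9]
 t8.57 fix [  9.9 -55.   25. ] F [-0.8 -0.2  0.6]
 t8.82 fix [ 11.1 -55.   25. ] F [-0.6  0.1  0. ]
 t9.07 fix [ 12.1 -55.   25. ] F [-0.5  0.4  0.2]
 t9.32 fix [ 13.1 -55.   25. ] F [-1.  -0.9  0.2]
 t9.57 fix [ 14.1 -55.   25. ] F [-0.9 -1.   0.2]
 t9.82 fix [ 15.1 -55.   25. ] F [-1.   0.7  0.4]
 t10.07 fix [ 16.1 -55.   25. ] F [-0.2  0.1 -0.2]
 t10.32 fix [ 17.1 -55.   25. ] F [-0.4 -0.1  0.6]
 t10.57 fix [ 18.1 -55.   25. ] F [-0.5  0.5  0.2]
 t10.82 fix [ 19.1 -55.   25. ] F [0.3 0.  0.2]
 t11.07 fix [ 19.8 -55.   25. ] F [-2.2  0.9  0.7]
 t11.32 fix [ 20.  -54.9  25. ] F [-5.1  1.   2.9]
 t11.57 fix [ 20.1 -54.7  24.9] F [-7.8  0.6  4.3]
 t11.82 fix [ 20.2 -54.6  24.9] F [-11.3   1.3   6. ]
end t12.03 fix [ 20.2 -54.6  24.9] F [-9.9  0.7  8. ]
```

View pics/w3.png

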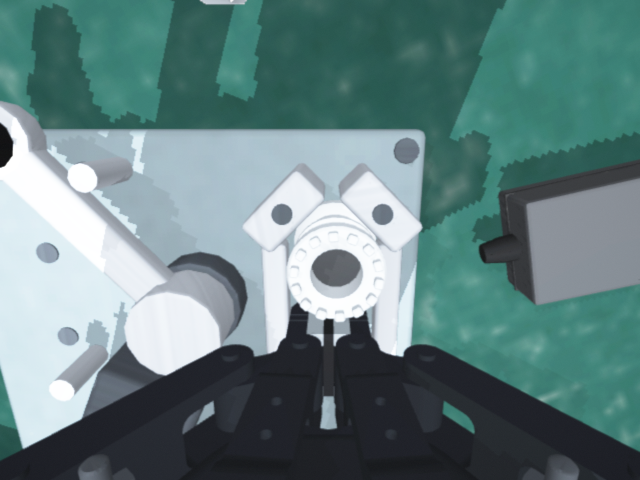

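The coupling is firmly against both V blocks: the force rose sharply at TCP x of about 20 mm, and the wrist view shows contact. I'll back off, check, and go to the lever.

```bash
cat >> h.py <<'E'
def LP(la,off,z=52): # TCP pose pushing post, off mm behind post axis
    g=.7+la; return W(20+85*np.cos(g)+off*np.sin(g),85*np.sin(g)-off*np.cos(g),z)
def LA(la): return att(.7+la+np.pi)
E
python3 - <<'E'
from h import *
env.move_linear(W(0,-55,25),v=.06);env.move_linear(W(-5,-55,125),v=.15);st("up")
p,d=viewer.camera("wrist");cv2.imwrite("pics/w4.png",p)
env.move_pose(LP(0,42,130),LA(0));st("above lever")
p,d=viewer.camera("wrist");cv2.imwrite("pics/w5.png",p)
p,d=viewer.camera("scene");cv2.imwrite("pics/s5.png",p)
E
```

```text
up t13.43 fix [ -5.5 -54.8 123.9] F [-0.3 -0.2 -0. ]
above lever t14.45 fix [111.4  22.4 128.9] F [-0.2 -0.7 -1. ]
```

View pics/w4.png

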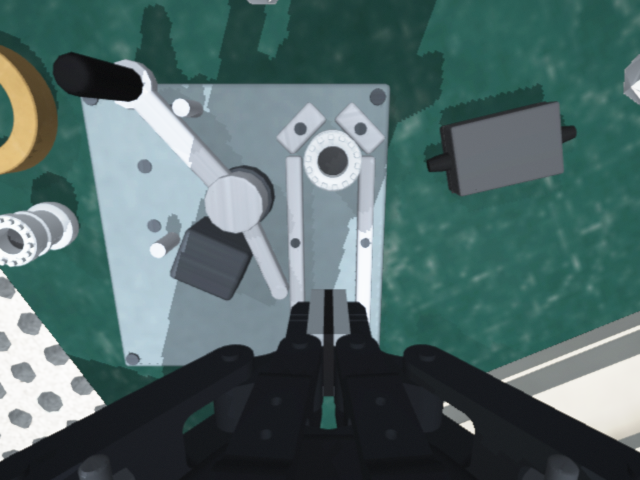

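View pics/w5.png

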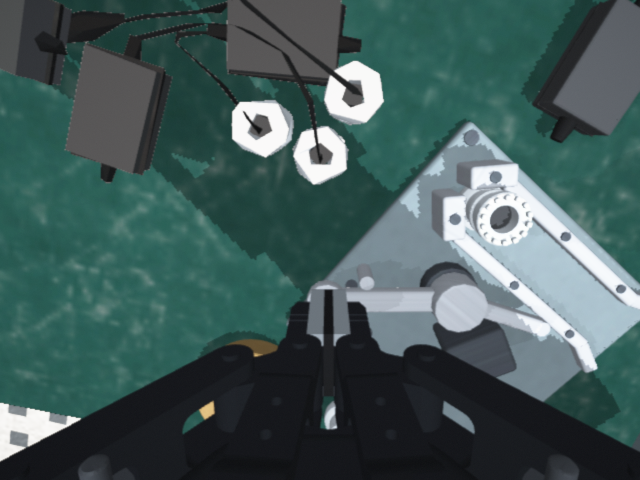

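View pics/s5.png

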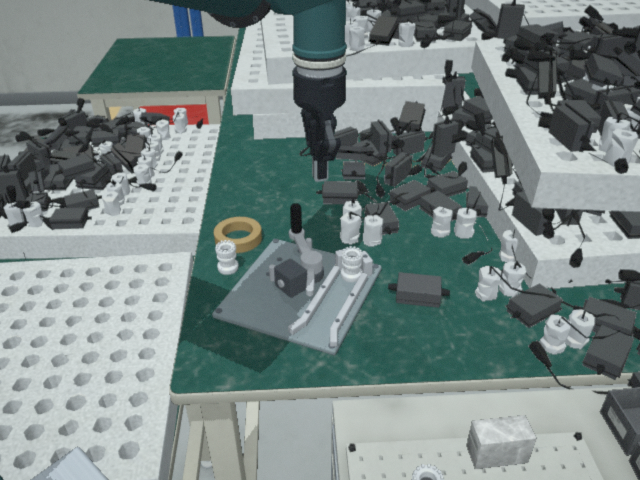

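The w4 view shows the coupling at (332,160), upright and seated in the V. The descent spot behind the post is clear of the clutter couplings. Next I'll push the lever round.

```bash
python3 - <<'E'
from h import *
env.move_linear(LP(0,42),v=.12);st("down")
env.move_linear(LP(0,25),v=.06);st("near")
for la in np.arange(0.0,1.21,.1):
    env.move_linear(LP(la,20),LA(la),v=.06);s=st("la%.2f"%la)
    if np.linalg.norm(s["contact_force"])>25: break
p,d=viewer.camera("wrist");cv2.imwrite("pics/w6.png",p)
p,d=viewer.camera("top");cv2.imwrite("pics/t6.png",p)
E
```

```text
down t15.35 fix [112.7  22.5  52.9] F [0.4 0.2 0.8]
near t15.78 fix [101.   36.2  52.5] F [-0.5  0.1  0.2]
la0.00 t16.03 fix [97.9 39.6 52.2] F [ 0.2 -0.1  0.8]
la0.10 t16.32 fix [94.2 46.1 52.1] F [ 3.4 -2.8 -1. ]
la0.20 t16.62 fix [89.1 53.2 52.2] F [ 1.5 -4.7 -1.3]
la0.30 t16.91 fix [81.9 61.6 51.7] F [-0.3 -0.4 -0.5]
la0.40 t17.20 fix [76.1 67.1 51.8] F [ 0.8  0.5 -0.1]
la0.50 t17.49 fix [69.5 71.9 52. ] F [ 0.1  0.3 -0.1]
la0.60 t17.78 fix [62.3 76.4 52.1] F [0.1 0.2 0.2]
la0.70 t18.07 fix [55.4 79.8 52.2] F [ 4.1 -1.3 -1.9]
la0.80 t18.37 fix [47.  82.8 52.2] F [ 4.6 -2.1 -2.4]
la0.90 t18.66 fix [36.6 85.9 51.8] F [ 0.6 -0.5  0.3]
la1.00 t18.95 fix [28.6 87.1 51.9] F [ 0.1 -0.6 -0.8]
la1.10 t19.24 fix [20.3 87.3 52. ] F [-0.3  0.5  0.7]
la1.20 t19.53 fix [12.7 86.8 52.5] F [ 2.7  0.4 -0.4]
```

View pics/w6.png

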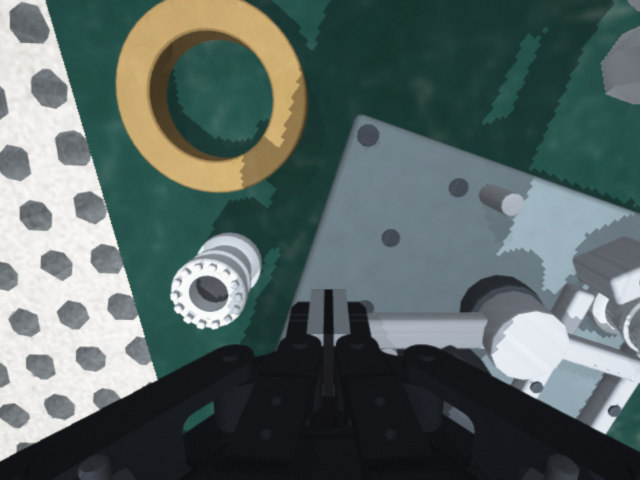

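Both clicks show as force peaks, and the arm is now touching the post at the far end. I'll press on gently to confirm the hard stop, then back away and look.

```bash
python3 - <<'E'
from h import *
for o in (19,18,17,16,15):
    env.move_linear(LP(1.2,o),LA(1.2),v=.03);s=st(o)
    if np.linalg.norm(s["contact_force"])>10: break
env.move_linear(LP(1.2,35),v=.06);env.move_linear(LP(1.2,45,150),v=.15)
env.move_pose(np.array([.25,.40,.25]),LA(1.2));st("clear");env.hold(.3)
p,d=viewer.camera("top");cv2.imwrite("pics/t7.png",p);cv2.imwrite("pics/t7c.png",cv2.resize(p[205:370,225:400],None,fx=3.6,fy=3.6,interpolation=cv2.INTER_CUBIC))
p,d=viewer.camera("scene");cv2.imwrite("pics/s7.png",p);cv2.imwrite("pics/s7c.png",cv2.resize(p[190:360,200:400],None,fx=3.5,fy=3.5,interpolation=cv2.INTER_CUBIC))
E
```

```text
19 t19.88 fix [12.6 86.8 52.5] F [ 6.8 -0.3 -2.5]
18 t20.13 fix [12.6 86.8 52.6] F [ 9.1  2.1 -3.8]
clear t22.63 fix [-178.4  326.8  249.2] F [ 0.8  0.8 -0.8]
```

View pics/t7c.png

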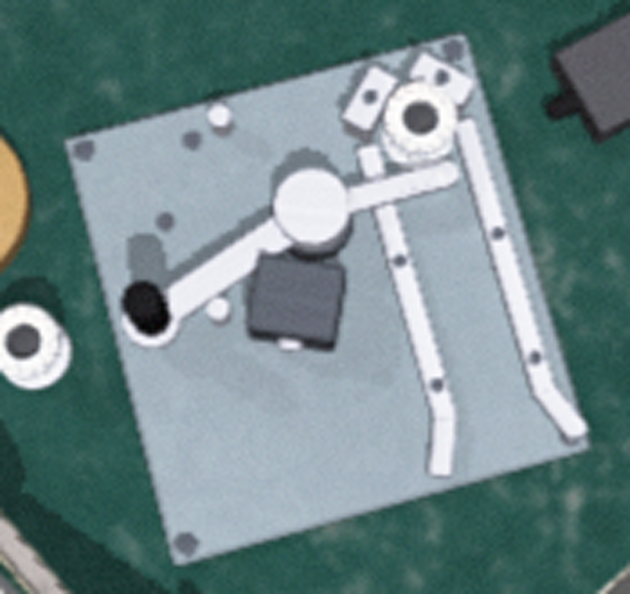

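View pics/s7c.png

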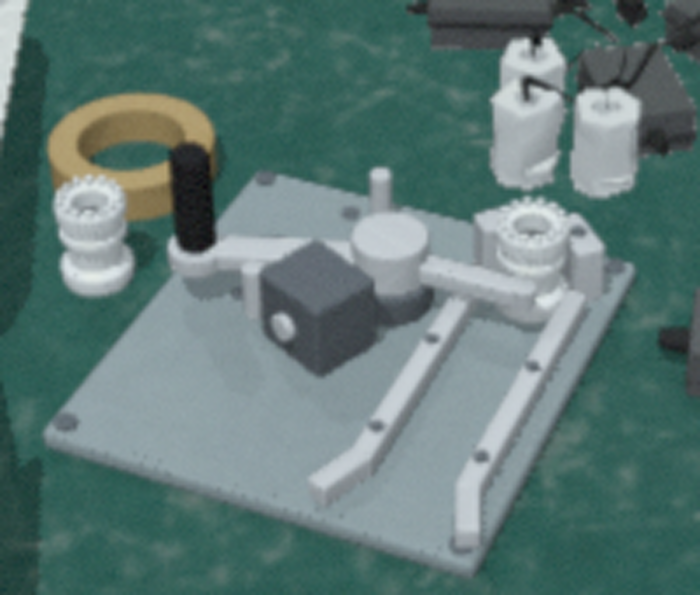

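```bash
python3 - <<'E'
from h import *
f=inv(ray(crop((145,295)),.088))-inv(ray(crop((312,205)),.048));print("lever",np.arctan2(f[1],f[0])-.7,np.hypot(*f[:2]))
print("coupling rel hub",(inv(ray(crop((421,115)),.056))-inv(ray(crop((312,205)),.048)))[:2])
st();print(ticket.close_job())
E
```

```text
lever 1.1872755287964907 82.64978492229953
coupling rel hub [ 24.29776995 -56.24262062]
 t23.03 fix [-178.5  327.1  249.8] F [-0.2 -0.  -0. ]
the job is handed in; nothing more can be done
None
```

The coupling is home in the V-stop and the lever is at its second stop, with its tail shut behind the coupling. I handed the job in at about 23 s, with the arm clear of everything.

- **Coupling:** I pushed it along the channel with the closed fingertips until it hit the V blocks, where the force rose to about 10 N with almost no further travel. In the last top image it stands upright at (24, −56) mm from the hub, against a nominal (25, −55).
- **Lever:** I pushed the post round through both clicks, which showed as force peaks of about 5 N, and onto the hard stop at about 10 N. The image gives an angle of about 1.19 rad (nominal 1.2), with the tail square across the channel.
- **Other items:** In the last views the spare coupling, the adapter box and the tape roll look unmoved, judged by eye.

One check disagreed: the wrist and top cameras placed the fixture about 3 mm apart in y. I used a value in between, and it did not affect the result.

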